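Set up the tin rack on the studio desk

ROBOT

A 6-joint arm with a two-finger parallel gripper is mounted at the origin on the work surface. World frame = base frame: x ahead of the robot, y to its left, z up, the work surface at z = 0. Lengths are in m, angles in degrees, forces in N, time in s.
With the tool pointing down it reaches from about 0.4 to 0.825 m from the base axis. Payload 7 kg.
Tool frame: the origin (TCP) lies midway between the tips of the shut fingers; the grasp point (between the pads) lies 19 mm behind it; z points along the fingers, y is the line along which they close (so a half turn about z gives the same grasp; the last joint's range is limited). The gripper opens to 88 mm and grips with 3 to 60 N. Pads are 19 mm wide; open, the fingers measure 130 mm over their backs; the gripper's body (78 mm by 193 mm) begins 47 mm behind the grasp point.
Start: joints at [81.71, 20.546, 0.682, 0, -70.136, -16.507], TCP at [0.283, 0.613, 0.227] pointing down, gripper open.
Joint ranges: [-176.03, 176.03], [-82.01, 121.73], [-58.28, 71.71], [-173.87, 95.51], [-174.79, -0.11], [-173.66, 173.66]. Speed limits (degrees/s): [136.94, 136.94, 172.46, 180, 180, 180].

INTERFACE

Orientations are given as [roll, pitch, yaw] about the fixed x, y, z axes, in that order (R = Rz(yaw) Ry(pitch) Rx(roll)).
In Python, from plant import r gives the robot as it stands.
- The arm moves only by the tool carry_out, never from a script. Its argument "deltas" is a list of rows, each a list of 3 entries, a list of its own where there are three numbers: the opening, from 0 (shut) to 1 (fully open), then the shift along the tool's x, y, z in mm, then the turn, a rotation vector about the tool's x, y, z in rad. In form: [[gripper, [tx, ty, tz], [rx, ry, rz]], ...]. A call has 1 to 12 rows; each row is the pose to reach, as a shift and turn from the pose commanded when the call began, along the tool's axes at that moment; what a row does not reach only later rows make up. A row lasts 1/10 s, in which the tool goes at most 50 mm and 8.59 degrees, less where a joint would pass 70% of its speed; a pose out of reach is approached as far as the arm can. A call with a gripper value outside its range is refused whole. The fingers move at their own pace and stop on an object; "squeeze" is the grip in N (left out, the last holds). Time passes only in rows, so rows that repeat a pose let the fingers close. It gives the time, the measured TCP pose, the force, the opening and the grip force at its end, in the units of the state.
- r.get_state(): the state, without advancing time (a new reading comes with each control period).
- r.capture(name): name is "side" or "top"; returns (picture, depth): 384x512x3 uint8, red, green, blue; 384x512 float32, m along the optical axis (not along the pixel's ray), 0 where there is no reading.
- r.get_calibration(name): a dict with "fov_y" (degrees; the focal length in pixels is half the picture's height over the tangent of half this angle, whatever the lens; pixels are square), "cx", "cy" (the principal point, pixels), "distortion" ([k1, k2, p1, p2, k3] as OpenCV has them; the pictures are not rectified), "view" (4x4, takes a point from world to camera coordinates). Camera axes: x right, y down, z forward; pixel columns grow to the right and rows downward; lengths in m; the calibration is good to about 2 mm. A picture is of the moment at which its call begins. get_calibration takes no time and is no camera call.
- r.close_job(): hands the job in; it is judged then, once.
The state is a dict: "time_s": time; "joints": joint angles; "qd": joint speeds; "joint_torque": joint torques, N m; "tcp_pos": TCP position; "eef_rot": TCP orientation; "contact_force": force on the tool from outside, world axes, zero at the start; "moment": the same for the moment, N m; "gripper_width": finger opening in m; "gripper_force": force on a finger pad.
Only numpy, scipy, OpenCV 4.12 (cv2) and the standard library are available. Lean on these libraries where they do the work, as an engineer would, in place of code of your own. Each camera call takes 0.05 s, during which the arm holds its last target. There are 200 camera calls.

TASK

Set up the tin rack: first plug both keyed aluminium posts into the two holes of the wooden base board, each turned so that its rib goes down the keyway, and pushed fully home. Then stack all the tins on the desk into one column on the board, midway between the posts, squarely on top of one another and lined up lengthwise with the board, the longest at the bottom and each shorter one higher. Leave the cup, the pencil sharpener and the tape dispenser where they are.

Things in the scene. Friction and masses are not known exactly. Their poses are not given: they have to be found in the camera images.
- rack: Dark wooden base board of the tin rack, fixed on the desk: 130 (own x) x 270 (own y) x 24 mm high. Origin: centre of its underside, x towards its far side, z up; yaw varies. Two keyed through-holes, 200 mm apart, on its long centre line; the tins stand in one column midway between them.
- rack_mid (a point): Centre of the board's flat top (24 mm above the desk): the column of tins stands centred here.
- rack_hole_l (a point): Mouth of the left keyed hole (board own y = +100 mm) at the board top, centre of the square part. Hole: 31 x 31 mm square with a keyway 13 mm wide on its side towards the board own -x, reaching 23.5 mm from the centre; 24 mm deep, right through the board to the desk. Site axes are those of the board.
- rack_hole_r (a point): Mouth of the right keyed hole (board's own y = -100 mm); same shape, keyway also towards the board's own -x.
- post1: Aluminium keyed post, 28 x 28 mm square, 150 mm tall, upright on the desk; a rib 9 mm wide on its own -x side reaches 22 mm from the centre line. The lowest 5 mm is a 23 mm square foot; the rib starts 10 mm up. Origin: centre of the underside, z up. Fits either hole, 1.5 mm spare a side, only rib in keyway; fully home it stands on the desk (origin height 0). 0.18 kg. Both posts are alike.
- post2: Aluminium keyed post, 28 x 28 mm square, 150 mm tall, upright on the desk; a rib 9 mm wide on its own -x side reaches 22 mm from the centre line. The lowest 5 mm is a 23 mm square foot; the rib starts 10 mm up. Origin: centre of the underside, z up. Fits either hole, 1.5 mm spare a side, only rib in keyway; fully home it stands on the desk (origin height 0). 0.18 kg. Both posts are alike.
- tin1: Closed flat metal tin 130 mm long (own y), 64 mm wide (own x), 30 mm high, grey lid with a paper label. Origin at the centre of its underside, z up; starts flat on the desk. May be absent (None from the start). About 0.17 kg.
- tin2: Closed flat metal tin 112 mm long (own y), 64 mm wide (own x), 30 mm high, grey lid with a paper label. Origin at the centre of its underside, z up; starts flat on the desk. May be absent (None from the start). About 0.16 kg.
- tin3: Closed flat metal tin 94 mm long (own y), 64 mm wide (own x), 30 mm high, grey lid with a paper label. Origin at the centre of its underside, z up; starts flat on the desk. May be absent (None from the start). About 0.14 kg.
- tin4: Closed flat metal tin 76 mm long (own y), 64 mm wide (own x), 30 mm high, grey lid with a paper label. Origin at the centre of its underside, z up; starts flat on the desk. The shortest tin, always present. About 0.12 kg.
- cup: White porcelain cup, 80 mm wide, 85 mm high, bystander. Origin at the centre of its underside.
- sharpener: Metal desk pencil sharpener, 50 x 60 x 55 mm with a small crank, bystander. Origin at the centre of its underside.
- dispenser: Translucent tape dispenser, 60 x 140 mm, about 90 mm high with its roll, bystander. Origin at the centre of its underside.

How it is judged:
By the outcome, as a careful person would: the job done as asked, in the order asked, and still so for the second after the job is handed in, with the robot touching nothing.
Of tin1, tin2, tin3 only 2 to 3 are there at a start; the rules pass over those that are not, and their reading is None.
At some moment in a run one of tin4 may be knocked a few centimetres aside while the robot is not near it.
It also fails if it takes over 210 s, if anything falls off the work surface, if the arm or the gripper's body presses on something with over 40 N, if the wrist force passes 120 N, or if a joint passes its speed limit or range.

## Working session

There is one attempt and no reset: what is moved stays moved. The work goes in short steps, Python scripts to look and compute and a tool call to move; the robot and the scene stay as the last step left them, time stands still between calls to the robot, and variables do not carry over. Pictures are saved under pics/ and viewed, at most 14 in all, crops included, and the job is handed in when it is done.

Besides the shell and the picture viewer there is one more tool, called after "Request:" as name(argument=value, ...), one argument or row to a line, values as JSON. carry_out: Moves the arm, as the interface text tells. Its arguments: {"type":"object","properties":{"deltas":{"type":"array"},"squeeze":{"type":"number"}},"required":["deltas"]}

```bash
ls; mkdir -p pics; python3 - <<'E'
from plant import r
import cv2,numpy as np
for n in("top","side"):
    im,d=r.capture(n); cv2.imwrite(f"pics/{n}0.png",cv2.resize(im[:,:,::-1],(800,600)))
    np.savez(f"{n}0.npz",im=im,d=d)
    c=r.get_calibration(n);print(n,c)
print(r.get_state())
E
```

```text
pics
top {'fov_y': 42.36685071815501, 'cx': 262.31823945513855, 'cy': 192.54240987821663, 'distortion': array([-0.01681986,  0.        ,  0.        ,  0.        ,  0.        ]), 'view': array([[ 0.01021967, -0.9998052 , -0.01688537,  0.00349098],
       [-0.9973958 , -0.00898649, -0.07156016,  0.58863341],
       [ 0.07139448,  0.01757272, -0.99729335,  1.29702559],
       [ 0.        ,  0.        ,  0.        ,  1.        ]])}
side {'fov_y': 48.0095092291123, 'cx': 257.3712396056613, 'cy': 191.74433756638336, 'distortion': array([0.00933423, 0.        , 0.        , 0.        , 0.        ]), 'view': array([[ 0.97350712, -0.2285165 , -0.00800627, -0.59956604],
       [-0.1330767 , -0.53775388, -0.83253309,  0.12235105],
       [ 0.18594214,  0.81154234, -0.55391746,  1.04388774],
       [ 0.        ,  0.        ,  0.        ,  1.        ]])}
{'time_s': 0.1, 'joints': array([ 8.17094687e+01,  2.05884095e+01,  6.40862864e-01, -1.75186966e-02,
       -7.01344709e+01, -1.65066620e+01]), 'qd': array([ 0.02937048, -0.12212338,  0.10622341, -0.02941334,  0.05211889,
       -0.02322963]), 'joint_torque': array([-1.27370287e-03, -5.84164989e+01,  2.93750650e+01,  7.01550588e+00,
        1.02000585e-02, -4.57844885e-05]), 'tcp_pos': array([0.28294887, 0.61237977, 0.22571885]), 'eef_rot': array([ 1.79916683e+02, -7.51464481e-03, -2.48031527e+01]), 'contact_force': array([-0.20710792,  0.21668356, -0.14881924]), 'moment': array([-0.05789346,  0.05023663, -0.0003095 ]), 'gripper_force': 0.0, 'gripper_width': 0.08782083842932152}
```

View pics/top0.png

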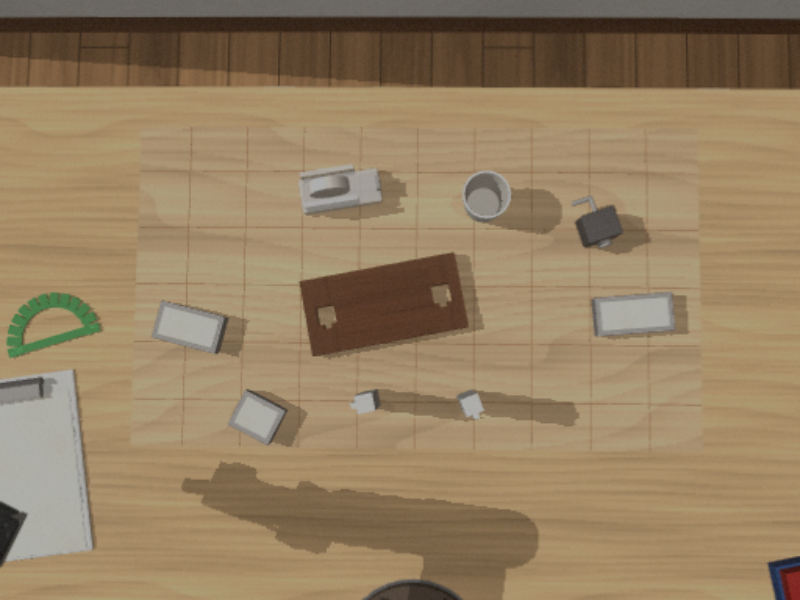

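View pics/side0.png

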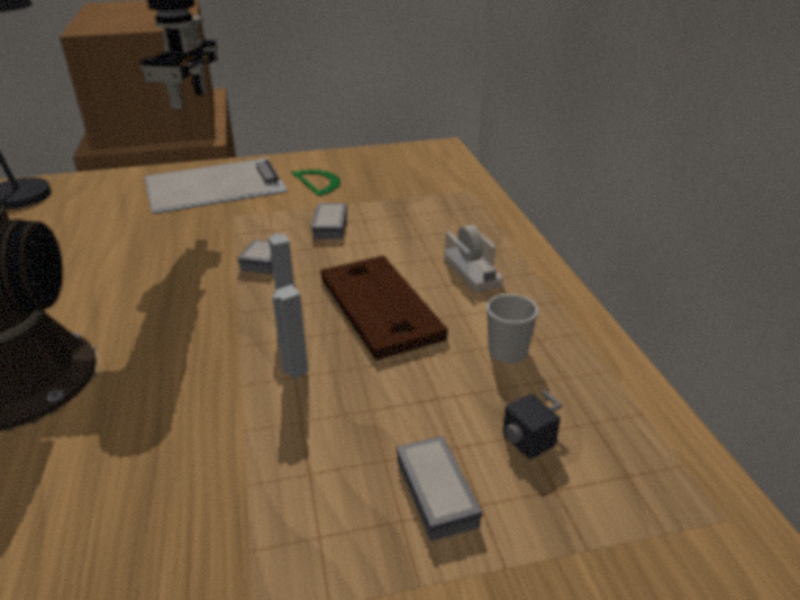

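```bash
cat > h.py <<'E'
import numpy as np,cv2
from plant import r
from scipy.optimize import minimize
def K(c):
    f=192/np.tan(np.radians(c["fov_y"]/2)); return np.array([[f,0,c["cx"]],[0,f,c["cy"]],[0,0,1]])
def world(n,d):
    c=r.get_calibration(n);k=K(c);v,u=np.mgrid[:384,:512]
    p=cv2.undistortPoints(np.stack([u,v],-1).reshape(-1,1,2).astype(np.float64),k,c["distortion"]).reshape(384,512,2)
    P=np.dstack([p*d[...,None],d]); V=c["view"]
    return (P-V[:3,3])@V[:3,:3]
def proj(n,X):
    c=r.get_calibration(n);V=c["view"]
    return cv2.projectPoints(np.asarray(X,float).reshape(-1,1,3),cv2.Rodrigues(V[:3,:3])[0],V[:3,3],K(c),c["distortion"])[0].reshape(-1,2)
def unproj(n,uv,z):
    c=r.get_calibration(n);V=c["view"]
    p=cv2.undistortPoints(np.asarray(uv,float).reshape(-1,1,2),K(c),c["distortion"]).reshape(-1,2)
    D=np.c_[p,np.ones(len(p))]@V[:3,:3]; C=-V[:3,:3].T@V[:3,3]
    return C+D*((z-C[2])/D[:,2])[:,None]
def crop(im,u0,v0,u1,v1,s,fn):
    cv2.imwrite(fn,cv2.resize(im[v0:v1,u0:u1,::-1],None,fx=s,fy=s,interpolation=cv2.INTER_CUBIC))
E
python3 - <<'E'
from h import *
z=np.load("top0.npz");im,d=z["im"],z["d"]
W=world("top",d);H=W[...,2]
print((d==0).mean(), H[200:290:10,250:254].round(4).tolist())
m=(H>0.012)&(W[...,0]>.3)&(W[...,0]<.9)&(abs(W[...,1])<.6)
n,l,s,c=cv2.connectedComponentsWithStats(m.astype(np.uint8))
for i in range(1,n):
    if s[i,4]>40:
        k=l==i; zt=np.percentile(H[k],75); kt=k&(H>zt-.008)
        P=W[kt][:,:2]; (cx,cy),(a,b),an=cv2.minAreaRect((P*1000).astype(np.float32))
        print(s[i],"zt",round(zt,4),"std",H[kt].std().round(4),"n",kt.sum(),P.mean(0).round(4),(round(cx),round(cy)),round(a),round(b),round(an,1))
a=cv2.resize(im[195:285,140:320,::-1],(720,360),interpolation=cv2.INTER_CUBIC)
cv2.imwrite("pics/c1.png",cv2.resize(im[155:275,185:315,::-1],(650,600),interpolation=cv2.INTER_CUBIC))
E
```

```text
0.003946940104166667 [[0.0196, 0.0217, 0.0186, 0.0219], [0.0237, 0.0246, 0.0214, 0.0237], [-0.002, -0.0051, 0.0059, 0.0008], [0.0003, -0.0028, -0.0001, 0.0005], [-0.0003, 0.0011, 0.0033, 0.0003], [0.0007, -0.0014, -0.0032, -0.0038], [-0.0019, 0.0041, -0.0042, -0.0039], [-0.0063, -0.001, 0.0045, -0.0044], [-0.0035, 0.002, -0.0, -0.0026]]
[ 191  105   54   32 1315] zt 0.0655 std 0.1463 n 518 [0.773  0.1439] (645, 96) 360 98 20.9
[296 109  31  33 482] zt 0.0819 std 0.091 n 189 [ 0.7627 -0.1153] (642, -88) 78 321 77.1
[366 125  33  34 620] zt 0.0546 std 0.1204 n 450 [ 0.716  -0.3063] (638, -161) 84 403 32.5
[ 192  161  108   67 4688] zt 0.0249 std 0.077 n 4634 [0.5835 0.0541] (567, 51) 166 270 11.0
[ 379  187   53   28 1248] zt 0.0311 std 0.0837 n 1215 [ 0.5698 -0.3664] (553, -222) 69 426 6.6
[  97  192   48   35 1081] zt 0.0314 std 0.0806 n 1048 [0.5411 0.3843] (507, 218) 460 69 78.4
[146 249  38  36 770] zt 0.0314 std 0.0956 n 743 [0.3913 0.2637] (414, 146) 96 344 11.0
[224 249  20  16 214] zt 0.1503 std 0.1344 n 154 [0.424 0.075] (446, 35) 34 133 30.2
[292 250  18  19 207] zt 0.1505 std 0.0953 n 154 [ 0.4213 -0.0887] (455, -64) 124 32 37.1
```

View pics/c1.png

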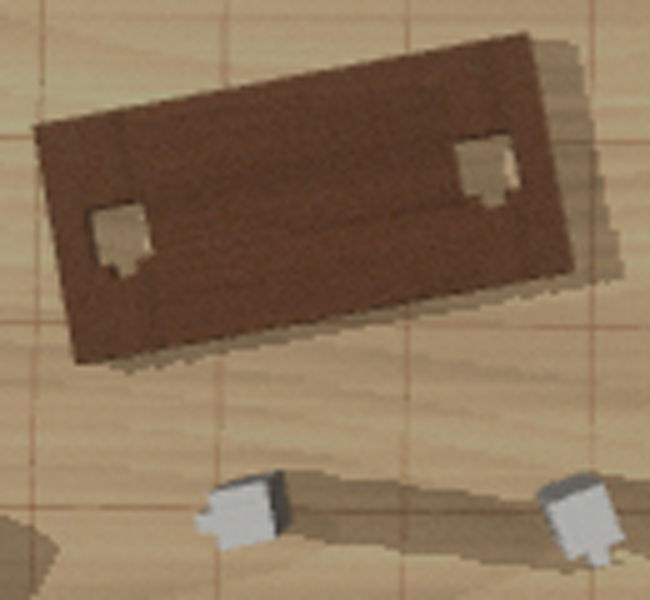

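```bash
cat >> h.py <<'E'
POST=np.array([[14,14],[-14,14],[-14,4.5],[-22,4.5],[-22,-4.5],[-14,-4.5],[-14,-14],[14,-14]])/1000
def rect(a,b): return np.array([[a,b],[-a,b],[-a,-b],[a,-b]])/2000
BOARD=rect(130,270)
def xy(poly,p):
    c,s=np.cos(p[2]),np.sin(p[2]); return poly@np.array([[c,s],[-s,c]])+p[:2]
def mask(n,poly,z0,z1,p,box,ss=8):
    q=xy(poly,p);N=len(q)
    A=proj(n,np.c_[q,np.full(N,z0)]);B=proj(n,np.c_[q,np.full(N,z1)])
    u0,v0,u1,v1=box;M=np.zeros(((v1-v0)*ss,(u1-u0)*ss),np.uint8)
    f=lambda P:cv2.fillPoly(M,[np.round(((P+.5-[u0,v0])*ss-.5)*16).astype(np.int32)],255,shift=4)
    f(A);f(B)
    for i in range(N):
        j=(i+1)%N; f(np.array([A[i],A[j],B[j],B[i]]))
    return cv2.resize(M,(u1-u0,v1-v0),interpolation=cv2.INTER_AREA)/255.
def feat(im):
    im=im.astype(float); return (im[...,0]-im[...,2])/(im.max(-1)+20)
def fit(views,poly,z0,z1,p0,ign=None,pad=12):
    """views: {name:image}; returns x,y,yaw, residual"""
    D=[]
    for n,im in views.items():
        q=xy(poly,p0);Q=np.r_[np.c_[q,np.full(len(q),z0)],np.c_[q,np.full(len(q),z1)]];P=proj(n,Q)
        u0,v0=np.maximum(np.floor(P.min(0)-pad),0).astype(int);u1,v1=np.minimum(np.ceil(P.max(0)+pad),[512,384]).astype(int)
        F=cv2.GaussianBlur(feat(im),(0,0),.7)[v0:v1,u0:u1]; D.append((n,F,(u0,v0,u1,v1)))
    def cost(x):
        t=0
        for n,F,b in D:
            M=cv2.GaussianBlur(mask(n,poly,z0,z1,(x[0]/1e3,x[1]/1e3,x[2]/57.2958),b),(0,0),.7).ravel()
            w=np.ones(F.size)
            if ign is not None: w=1-ign(n,b).ravel()
            f=F.ravel();mw=(w*M).sum()/w.sum();fw=(w*f).sum()/w.sum()
            cv=(w*(M-mw)*(f-fw)).sum();t+=1-cv**2/((w*(M-mw)**2).sum()*(w*(f-fw)**2).sum())
        return t/len(D)
    x0=np.array([p0[0]*1e3,p0[1]*1e3,p0[2]*57.2958])
    best=None
    for _ in range(2):
        best=minimize(cost,x0,method="Nelder-Mead",options=dict(initial_simplex=np.array([x0,x0+[6,0,0],x0+[0,6,0],x0+[0,0,8]]),xatol=.02,fatol=1e-6)); x0=best.x
    return best.x.round(2),round(best.fun,4)
E
cat > m0.py <<'E'
from h import *
T=np.load("top0.npz")["im"];S=np.load("side0.npz")["im"]
sc=.64
U=lambda u,v,z:unproj("top",[[u*sc,v*sc]],z)[0,:2]
def go(name,poly,z0,z1,uv,yaw,ign=None):
    p=(*U(*uv,z1),np.radians(yaw))
    for vs in ({"top":T},{"side":S},{"top":T,"side":S}): print(name,list(vs),*fit(vs,poly,z0,z1,p,ign))
# long axis angle: own y in world
go("board",BOARD,0,.024,(384,304),11,lambda n,b:(mask(n,rect(60,250),.024,.024,(.585,.054,.2),b)>0).astype(float)*0)
go("tinL",rect(64,112),0,.03,(190,326),-12)
go("tinS",rect(64,76),0,.03,(259,416),-28)
go("tinR",rect(64,130),0,.03,(634,314),4)
go("postL",POST,0,.15,(366,401),-80)
go("postR",POST,0,.15,(471,404),28)
E
python3 m0.py
```

```text
board ['top'] [583.19  54.52  11.32] 0.1119
board ['side'] [588.43  67.98  10.79] 0.5957
board ['top', 'side'] [583.94  55.36  11.49] 0.3662
tinL ['top'] [541.58 388.51 -13.5 ] 0.0245
tinL ['side'] [544.62 388.1  -13.2 ] 0.2436Traceback (most recent call last):
  File "m0.py", line 10, in <module>
    go("tinL",rect(64,112),0,.03,(190,326),-12)
    ~~^^^^^^^^^^^^^^^^^^^^^^^^^^^^^^^^^^^^^^^^^
  File "m0.py", line 7, in go
    for vs in ({"top":T},{"side":S},{"top":T,"side":S}): print(name,list(vs),*fit(vs,poly,z0,z1,p,ign))
                                                                              ~~~^^^^^^^^^^^^^^^^^^^^^
  File "h.py", line 56, in fit
    best=minimize(cost,x0,method="Nelder-Mead",options=dict(initial_simplex=np.array([x0,x0+[6,0,0],x0+[0,6,0],x0+[0,0,8]]),xatol=.02,fatol=1e-6)); x0=best.x
    res = _minimize_neldermead(fun, x0, args, callback, bounds=bounds,
                               **options)
    fxr = func(xr)
    fx = function(np.copy(x), *(wrapper_args + args))
  File "h.py", line 47, in cost
    M=cv2.GaussianBlur(mask(n,poly,z0,z1,(x[0]/1e3,x[1]/1e3,x[2]/57.2958),b),(0,0),.7).ravel()
                       ~~~~^^^^^^^^^^^^^^^^^^^^^^^^^^^^^^^^^^^^^^^^^^^^^^^^^
  File "h.py", line 28, in mask
    A=proj(n,np.c_[q,np.full(N,z0)]);B=proj(n,np.c_[q,np.full(N,z1)])
  File "h.py", line 12, in proj
    c=r.get_calibration(n);V=c["view"]
ValueError: time passes only in moves, steps and waits
```

```bash
python3 - <<'E'
s=open("h.py").read()
s=s.replace("from scipy.optimize import minimize\n","from scipy.optimize import minimize\nimport functools\ncal=functools.lru_cache(r.get_calibration)\n",1).replace("c=r.get_calibration(n)","c=cal(n)")
open("h.py","w").write(s)
t=open("m0.py").read()
t=t.replace("""(.585,.054,.2),b)>0).astype(float)*0)""","""(.585,.054,.2),b)>0).astype(float))""")
open("m0.py","w").write(t)
E
time python3 m0.py
```

```text
board ['top'] [583.12  54.42  11.19] 0.0683
board ['side'] [588.55  66.9   10.77] 0.6958
board ['top', 'side'] [583.63  54.84  11.36] 0.3956
tinL ['top'] [541.58 388.51 -13.5 ] 0.0245
tinL ['side'] [544.62 388.1  -13.2 ] 0.2436
tinL ['top', 'side'] [543.09 388.18 -13.6 ] 0.1461
tinS ['top'] [390.02 267.66 -26.52] 0.038
tinS ['side'] [402.61 265.97 -31.87] 0.4861
tinS ['top', 'side'] [391.46 267.47 -26.73] 0.3185
tinR ['top'] [ 570.38 -369.64    5.  ] 0.0194
tinR ['side'] [ 573.66 -367.68    4.39] 0.0217
tinR ['top', 'side'] [ 572.18 -368.85    4.79] 0.0381
postL ['top'] [422.22  76.95 -77.71] 0.0477
postL ['side'] [424.72  15.3  -40.58] 0.4806
postL ['top', 'side'] [423.    76.59 -74.19] 0.303
postR ['top'] [421.57 -88.84  21.46] 0.034
postR ['side'] [426.59 -76.24   9.63] 0.2659
postR ['top', 'side'] [423.22 -88.2   23.84] 0.1946
real	0m5.626s
user	0m6.015s
sys	0m0.263s
```

```bash
cat >> h.py <<'E'
def go(x,y,z,yaw,s=None):
    """mm, deg -> shift in tool axes (mm), rotvec (rad) from measured pose"""
    from scipy.spatial.transform import Rotation as Ro
    s=s or r.get_state(); R=Ro.from_euler("xyz",s["eef_rot"],degrees=True)
    G=Ro.from_euler("xyz",[180,0,yaw],degrees=True)
    d=R.inv().apply(np.array([x,y,z])-s["tcp_pos"]*1e3); w=(R.inv()*G).as_rotvec()
    print("t",s["time_s"].__round__(2),"pos",(s["tcp_pos"]*1e3).round(1),"rot",s["eef_rot"].round(2),"F",s["contact_force"].round(1),"w",round(s["gripper_width"]*1e3,1)," SHIFT",d.round(1),"TURN",w.round(3),"rows>=",max(np.linalg.norm(d)/50,np.linalg.norm(w)/.15).round(1))
E
python3 - <<'E'
from h import *
T={"top":np.load("top0.npz")["im"]}
for L in(130,112,94):
    print(L,fit(T,rect(64,L),0,.03,(.5416,.3885,-.235)),fit(T,rect(64,L),0,.03,(.570,-.3696,.087)))
print(fit(T,rect(64,76),0,.03,(.39,.2676,-.46)))
for a in(-65,-90): print(fit(T,POST,0,.15,(.422,.077,np.radians(a))))
for a in(10,35): print(fit(T,POST,0,.15,(.4215,-.0888,np.radians(a))))
go(422.5,77,230,-77.7)
E
```

```text
130 (array([542.84, 393.92, -13.93]), np.float64(0.1516)) (array([ 570.44, -369.63,    4.96]), np.float64(0.0208))
112 (array([541.67, 388.51, -13.54]), np.float64(0.0273)) (array([ 570.62, -371.91,    5.06]), np.float64(0.1303))
94 (array([541.8 , 389.6 , -13.61]), np.float64(0.1097)) (array([ 570.38, -369.26,    5.41]), np.float64(0.3152))
(array([390.06, 267.58, -26.85]), np.float64(0.0397))
(array([422.31,  76.75, -78.17]), np.float64(0.0467))
(array([422.5 ,  76.7 , -76.85]), np.float64(0.0461))
(array([421.83, -88.79,  21.51]), np.float64(0.0326))
(array([421.54, -88.85,  21.37]), np.float64(0.0341))
t 0.1 pos [282.9 612.4 225.7] rot [ 1.7992e+02 -1.0000e-02 -2.4800e+01] F [-0.2  0.2 -0.1] w 87.8  SHIFT [351.3 427.5  -3.6] TURN [ 0.001 -0.001  0.923] rows>= 11.1
```

Request:
carry_out(
  deltas=[
    [1,[30,36,0],[0,0,0.08]],
    [1,[60,72,0],[0,0,0.16]],
    [1,[90,109,0],[0,0,0.24]],
    [1,[120,146,0],[0,0,0.32]],
    [1,[150,183,0],[0,0,0.4]],
    [1,[180,219,0],[0,0,0.48]],
    [1,[210,256,0],[0,0,0.56]],
    [1,[240,292,0],[0,0,0.64]],
    [1,[270,329,0],[0,0,0.72]],
    [1,[300,365,0],[0,0,0.8]],
    [1,[328,399,0],[0,0,0.87]],
    [1,[351,427,0],[0,0,0.923]],
  ],
  squeeze=15,
)

```text
time_s: 1.3
tcp_pos: [0.4225, 0.0757, 0.2266]
eef_rot: [-180.0, 0.0, -77.9]
contact_force: [0.2, 0.6, 1.2]
gripper_width: 0.0877
gripper_force: 0.0
```

```bash
python3 -c "
from h import *
go(422.5,77,112,-77.7)"
```

```text
t 1.3 pos [422.5  75.7 226.6] rot [-1.7999e+02  1.0000e-02 -7.7870e+01] F [0.2 0.6 1.2] w 87.7  SHIFT [ -1.2  -0.3 114.6] TURN [-0.     0.    -0.003] rows>= 2.3
```

Request:
carry_out(
  deltas=[
    [1,[0,0,30],[0,0,0]],
    [1,[0,0,60],[0,0,0]],
    [1,[0,0,90],[0,0,0]],
    [1,[0,0,114],[0,0,0]],
    [1,[0,0,114],[0,0,0]],
    [0.5,[0,0,114],[0,0,0]],
    [0.3,[0,0,114],[0,0,0]],
    [0.3,[0,0,114],[0,0,0]],
    [0.2,[0,0,114],[0,0,0]],
    [0.2,[0,0,114],[0,0,0]],
    [0.2,[0,0,114],[0,0,0]],
    [0.2,[0,0,114],[0,0,0]],
  ],
  squeeze=20,
)

```text
time_s: 2.5
tcp_pos: [0.4227, 0.0779, 0.1127]
eef_rot: [-180.0, 0.0, -77.7]
contact_force: [-0.4, 0.5, 0.3]
gripper_width: 0.0373
gripper_force: 0.0
```

Request:
carry_out(
  deltas=[
    [0.1,[0,0,0],[0,0,0]],
    [0.1,[0,0,0],[0,0,0]],
    [0.1,[0,0,0],[0,0,0]],
    [0.1,[0,0,-5],[0,0,0]],
    [0.1,[0,0,-25],[0,0,0]],
    [0.1,[0,0,-50],[0,0,0]],
    [0.1,[0,0,-70],[0,0,0]],
    [0.1,[0,0,-70],[0,0,0]],
  ],
  squeeze=30,
)

```text
time_s: 3.3
tcp_pos: [0.424, 0.0787, 0.1852]
eef_rot: [-179.7, 0.1, -77.7]
contact_force: [0.1, 0.1, -1.7]
gripper_width: 0.0275
gripper_force: 30.0
```

```bash
python3 -c "
from h import *
b=11.2;p=np.array([583.2,54.5])
q=np.radians(b);print(p+100*np.array([-np.sin(q),np.cos(q)]),p-100*np.array([-np.sin(q),np.cos(q)]))
go(563.8,152.6,185,b)
im,d=r.capture('top');im2,_=r.capture('side')
a=cv2.resize(im[200:300,180:300,::-1],None,fx=4,fy=4);c=cv2.resize(im2[90:260,130:330,::-1],None,fx=2,fy=2)
cv2.imwrite('pics/g1.png',np.hstack([a,cv2.copyMakeBorder(c,0,60,0,0,0)])[:, :800])
"
```

```text
[563.77656488 152.59551553] [602.62343512 -43.59551553]
t 3.3 pos [424.   78.7 185.2] rot [-1.7974e+02  8.0000e-02 -7.7660e+01] F [ 0.1  0.1 -1.7] w 27.5  SHIFT [ -42.3 -152.3    1. ] TURN [-0.005 -0.002 -1.551] rows>= 10.3
```

View pics/g1.png

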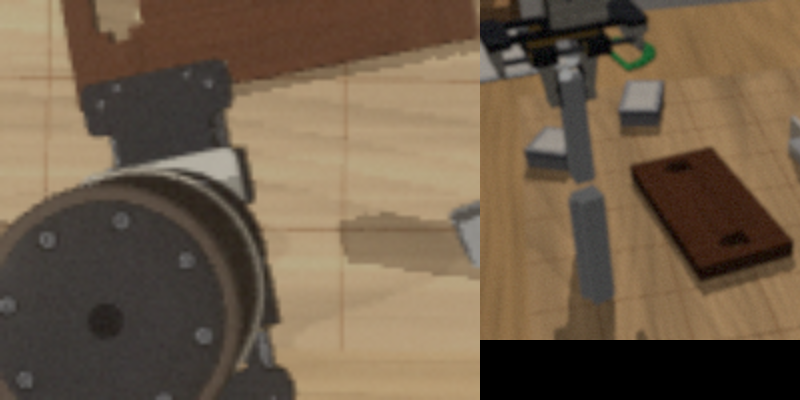

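```bash
cat > hole.py <<'E'
from h import *
import h
HOLE=np.array([[15.5,15.5],[-15.5,15.5],[-15.5,6.5],[-23.5,6.5],[-23.5,-6.5],[-15.5,-6.5],[-15.5,-15.5],[15.5,-15.5]])/1000
T=np.load("top0.npz")["im"]
om=h.mask
h.mask=lambda n,poly,z0,z1,p,b:np.minimum(om(n,poly,z0,z0,p,b),om(n,poly,z1,z1,p,b))
out=[fit({"top":T},HOLE,0,.024,(*p,.195),pad=8) for p in((.5638,.1526),(.6026,-.0436))]
print(out); a,b=out[0][0],out[1][0]; d=a-b
print("mid",(a+b)/2,"sep",np.hypot(d[0],d[1]),"yaw",np.degrees(np.arctan2(-d[0],d[1])))
E
python3 hole.py
```

```text
[(array([564.77, 153.86,  12.94]), np.float64(0.563)), (array([603.71, -43.34,  10.68]), np.float64(0.4038))]
mid [584.24  55.26  11.81] sep 201.0078694976891 yaw 11.170178766764899
```

Request:
carry_out(
  deltas=[
    [0.1,[-3,-12,0],[0,0,-0.12]],
    [0.1,[-7,-25,0],[0,0,-0.25]],
    [0.1,[-10,-38,0],[0,0,-0.38]],
    [0.1,[-14,-51,0],[0,0,-0.51]],
    [0.1,[-18,-65,0],[0,0,-0.65]],
    [0.1,[-22,-79,0],[0,0,-0.79]],
    [0.1,[-26,-93,0],[0,0,-0.93]],
    [0.1,[-30,-107,0],[0,0,-1.07]],
    [0.1,[-34,-121,0],[0,0,-1.21]],
    [0.1,[-37,-134,0],[0,0,-1.34]],
    [0.1,[-40,-145,0],[0,0,-1.46]],
    [0.1,[-42,-152,0],[0,0,-1.551]],
  ],
)

```text
time_s: 4.6
tcp_pos: [0.5621, 0.1514, 0.1806]
eef_rot: [180.0, 0.2, 11.4]
contact_force: [-1.1, -0.2, -1.2]
gripper_width: 0.0278
gripper_force: 30.0
```

Request:
carry_out(
  deltas=[
    [0.1,[0,0,15],[0,0,0]],
    [0.1,[0,0,30],[0,0,0]],
    [0.1,[0,0,38],[0,0,0]],
    [0.1,[0,0,38],[0,0,0]],
    [0.1,[0,0,38],[0,0,0]],
  ],
)

```text
time_s: 5.1
tcp_pos: [0.5622, 0.1513, 0.1444]
eef_rot: [180.0, 0.0, 11.2]
contact_force: [0.4, 0.9, -1.5]
gripper_width: 0.028
gripper_force: 30.0
```

```bash
python3 -c "
from h import *
go(563.9,152.9,132,11.17)
im2,_=r.capture('side')
np.savez('side1.npz',im=im2)
P=proj('side',[[.5643,.153,.024]])[0].astype(int);print(P)
crop(im2,P[0]-50,P[1]-70,P[0]+50,P[1]+30,6,'pics/g2.png')
"
```

```text
t 5.1 pos [562.2 151.3 144.4] rot [1.7997e+02 4.0000e-02 1.1190e+01] F [ 0.4  0.9 -1.5] w 28.0  SHIFT [ 2.  -1.3 12.4] TURN [0.    0.001 0.   ] rows>= 0.3
[228 172]
```

View pics/g2.png

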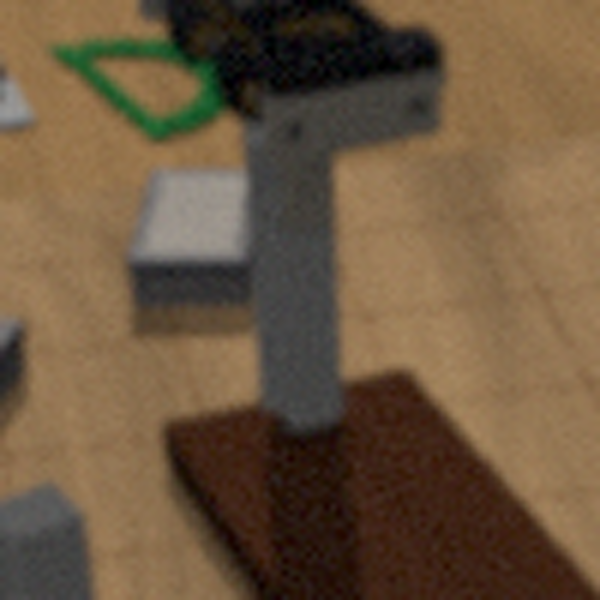

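Request:
carry_out(
  deltas=[
    [0.1,[2,-1.3,0],[0,0,0]],
    [0.1,[2,-1.3,0],[0,0,0]],
    [0.1,[2,-1.3,4],[0,0,0]],
    [0.1,[2,-1.3,8],[0,0,0]],
    [0.1,[2,-1.3,12],[0,0,0]],
    [0.1,[2,-1.3,12],[0,0,0]],
  ],
)

```text
time_s: 5.75
tcp_pos: [0.5634, 0.1527, 0.1317]
eef_rot: [180.0, 0.1, 11.2]
contact_force: [0.1, -0.2, -1.9]
gripper_width: 0.0278
gripper_force: 30.0
```

Request:
carry_out(
  deltas=[
    [0.1,[0,0,2],[0,0,0]],
    [0.1,[0,0,4],[0,0,0]],
    [0.1,[0,0,4],[0,0,0]],
  ],
)

```text
time_s: 6.05
tcp_pos: [0.5638, 0.153, 0.1283]
eef_rot: [180.0, 0.0, 11.2]
contact_force: [-0.2, -0.6, -1.6]
gripper_width: 0.0282
gripper_force: 30.0
```

Request:
carry_out(
  deltas=[
    [0.1,[0,0,2],[0,0,0]],
    [0.1,[0,0,4],[0,0,0]],
    [0.1,[0,0,6],[0,0,0]],
    [0.1,[0,0,8],[0,0,0]],
    [0.1,[0,0,8],[0,0,0]],
  ],
)

```text
time_s: 6.55
tcp_pos: [0.5637, 0.1529, 0.1202]
eef_rot: [180.0, 0.0, 11.2]
contact_force: [-0.0, -0.2, -1.5]
gripper_width: 0.0275
gripper_force: 30.0
```

Going in freely. Push home, release, and go up.

Request:
carry_out(
  deltas=[
    [0.1,[0,0,3],[0,0,0]],
    [0.1,[0,0,6],[0,0,0]],
    [0.1,[0,0,8],[0,0,0]],
    [0.1,[0,0,9],[0,0,0]],
    [0.1,[0,0,9],[0,0,0]],
  ],
)

```text
time_s: 7.05
tcp_pos: [0.5642, 0.1532, 0.1126]
eef_rot: [-180.0, -0.1, 11.2]
contact_force: [-3.4, 0.1, 6.8]
gripper_width: 0.0279
gripper_force: 30.0
```

Request:
carry_out(
  deltas=[
    [0.5,[0,0,0],[0,0,0]],
    [0.7,[0,0,0],[0,0,0]],
    [0.7,[0,0,0],[0,0,0]],
    [0.8,[0,0,0],[0,0,0]],
    [0.8,[0,0,0],[0,0,0]],
    [0.8,[0,0,-25],[0,0,0]],
    [0.8,[0,0,-55],[0,0,0]],
    [0.8,[0,0,-90],[0,0,0]],
    [0.8,[0,0,-115],[0,0,0]],
    [1,[0,0,-115],[0,0,0]],
  ],
)

```text
time_s: 8.05
tcp_pos: [0.5659, 0.1538, 0.2308]
eef_rot: [-179.9, -0.4, 11.2]
contact_force: [-0.0, -1.0, -0.5]
gripper_width: 0.0737
gripper_force: 0.0
```

```bash
python3 -c "
from h import *
go(421.7,-88.8,227,21.4)
im2,_=r.capture('side');P=proj('side',[[.5643,.153,.09]])[0].astype(int)
crop(im2,P[0]-60,P[1]-60,P[0]+60,P[1]+60,5,'pics/g3.png')
"
```

```text
t 8.05 pos [565.9 153.8 230.8] rot [-179.91   -0.39   11.21] F [-0.  -1.  -0.5] w 73.7  SHIFT [-188.6  209.9    2.2] TURN [-0.001 -0.007 -0.178] rows>= 5.6
```

View pics/g3.png

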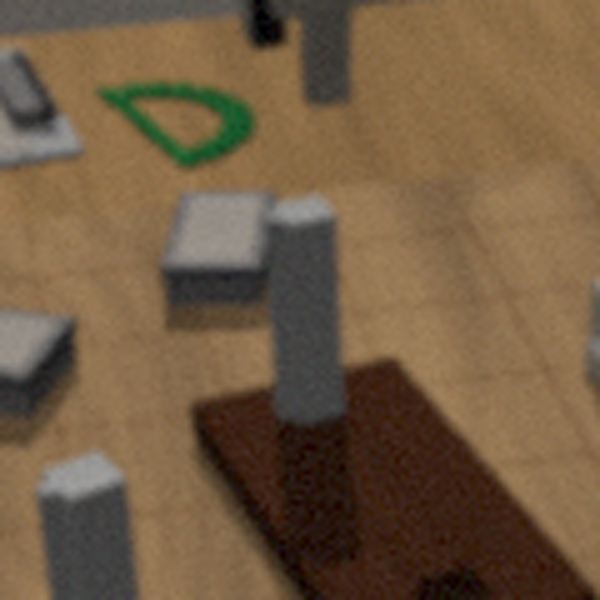

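Request:
carry_out(
  deltas=[
    [1,[-16,17,0],[0,0,-0.018]],
    [1,[-40,44,0],[0,0,-0.04]],
    [1,[-66,74,0],[0,0,-0.06]],
    [1,[-94,105,0],[0,0,-0.09]],
    [1,[-122,136,0],[0,0,-0.12]],
    [1,[-148,165,0],[0,0,-0.14]],
    [1,[-170,189,0],[0,0,-0.16]],
    [1,[-184,204,0],[0,0,-0.178]],
    [1,[-188,210,0],[0,0,-0.178]],
    [1,[-188,210,0],[0,0,-0.178]],
  ],
)

```text
time_s: 9.1
tcp_pos: [0.4197, -0.09, 0.226]
eef_rot: [-180.0, 0.0, 21.3]
contact_force: [1.0, -0.2, -0.2]
gripper_width: 0.0877
gripper_force: 0.0
```

```bash
python3 -c "
from h import *
go(421.7,-88.8,112.5,21.4)"
```

```text
t 9.1 pos [419.7 -90.  226. ] rot [-1.7998e+02  4.0000e-02  2.1280e+01] F [ 1.  -0.2 -0.2] w 87.7  SHIFT [  2.3  -0.3 113.5] TURN [-0.     0.001 -0.002] rows>= 2.3
```

Request:
carry_out(
  deltas=[
    [1,[2.3,0,30],[0,0,0]],
    [1,[2.3,0,60],[0,0,0]],
    [1,[2.3,0,90],[0,0,0]],
    [1,[2.3,0,113],[0,0,0]],
    [1,[2.3,0,113],[0,0,0]],
    [0.5,[2.3,0,113],[0,0,0]],
    [0.3,[2.3,0,113],[0,0,0]],
    [0.3,[2.3,0,113],[0,0,0]],
    [0.2,[2.3,0,113],[0,0,0]],
    [0.2,[2.3,0,113],[0,0,0]],
    [0.2,[2.3,0,113],[0,0,0]],
    [0.1,[2.3,0,113],[0,0,0]],
  ],
  squeeze=30,
)

```text
time_s: 10.3
tcp_pos: [0.4224, -0.0886, 0.1137]
eef_rot: [180.0, -0.0, 21.4]
contact_force: [-0.3, -0.4, 0.0]
gripper_width: 0.0371
gripper_force: 0.0
```

Request:
carry_out(
  deltas=[
    [0.1,[0,0,0],[0,0,0]],
    [0.1,[0,0,0],[0,0,0]],
    [0.1,[0,0,0],[0,0,0]],
  ],
)

```text
time_s: 10.6
tcp_pos: [0.4224, -0.0887, 0.1136]
eef_rot: [180.0, 0.0, 21.4]
contact_force: [0.1, -0.7, 0.2]
gripper_width: 0.0281
gripper_force: 30.0
```

Request:
carry_out(
  deltas=[
    [0.1,[0,0,-5],[0,0,0]],
    [0.1,[0,0,-25],[0,0,0]],
    [0.1,[0,0,-50],[0,0,0]],
    [0.1,[0,0,-70],[0,0,0]],
    [0.1,[0,0,-70],[0,0,0]],
  ],
)

```text
time_s: 11.1
tcp_pos: [0.4239, -0.0885, 0.1863]
eef_rot: [179.9, -0.3, 21.4]
contact_force: [-1.0, 0.3, -1.0]
gripper_width: 0.0279
gripper_force: 30.0
```

```bash
python3 -c "
from h import *
go(602.9,-43.2,150,11.17)"
```

```text
t 11.1 pos [423.9 -88.5 186.3] rot [179.93  -0.26  21.41] F [-1.   0.3 -1. ] w 27.9  SHIFT [183.   23.1  37.1] TURN [ 0.001 -0.005  0.179] rows>= 3.8
```

Request:
carry_out(
  deltas=[
    [0.1,[10,1,0],[0,0,0.01]],
    [0.1,[30,4,0],[0,0,0.03]],
    [0.1,[56,7,0],[0,0,0.06]],
    [0.1,[85,11,0],[0,0,0.09]],
    [0.1,[114,14,0],[0,0,0.12]],
    [0.1,[142,18,0],[0,0,0.15]],
    [0.1,[166,21,5],[0,0,0.17]],
    [0.1,[180,23,12],[0,0,0.179]],
    [0.1,[184,23,22],[0,0,0.179]],
    [0.1,[184,23,36],[0,0,0.179]],
    [0.1,[184,23,36],[0,0,0.179]],
    [0.1,[184,23,36],[0,0,0.179]],
  ],
)

```text
time_s: 12.3
tcp_pos: [0.601, -0.0433, 0.1472]
eef_rot: [180.0, 0.1, 11.1]
contact_force: [0.3, 0.1, -1.3]
gripper_width: 0.0273
gripper_force: 30.0
```

```bash
python3 -c "
from h import *
go(604,-43,132.5,11.17)"
```

```text
t 12.3 pos [601.  -43.3 147.2] rot [1.7999e+02 8.0000e-02 1.1130e+01] F [ 0.3  0.1 -1.3] w 27.3  SHIFT [ 3.1  0.3 14.7] TURN [ 0.     0.001 -0.001] rows>= 0.3
```

Request:
carry_out(
  deltas=[
    [0.1,[3.1,0.3,0],[0,0,0]],
    [0.1,[3.1,0.3,0],[0,0,0]],
    [0.1,[3.1,0.3,5],[0,0,0]],
    [0.1,[3.1,0.3,10],[0,0,0]],
    [0.1,[3.1,0.3,15],[0,0,0]],
    [0.1,[3.1,0.3,17],[0,0,0]],
    [0.1,[3.1,0.3,19],[0,0,0]],
    [0.1,[3.1,0.3,19],[0,0,0]],
  ],
)

```text
time_s: 13.1
tcp_pos: [0.605, -0.0427, 0.1282]
eef_rot: [180.0, 0.0, 11.1]
contact_force: [0.0, -0.4, -2.7]
gripper_width: 0.0277
gripper_force: 30.0
```

Request:
carry_out(
  deltas=[
    [0.1,[0,0,2],[0,0,0]],
    [0.1,[0,0,4],[0,0,0]],
    [0.1,[0,0,6],[0,0,0]],
    [0.1,[0,0,6],[0,0,0]],
  ],
)

```text
time_s: 13.5
tcp_pos: [0.6051, -0.0427, 0.1222]
eef_rot: [-180.0, 0.0, 11.1]
contact_force: [0.1, -0.4, -1.4]
gripper_width: 0.028
gripper_force: 30.0
```

Request:
carry_out(
  deltas=[
    [0.1,[0,0,3],[0,0,0]],
    [0.1,[0,0,6],[0,0,0]],
    [0.1,[0,0,9],[0,0,0]],
    [0.1,[0,0,10],[0,0,0]],
    [0.1,[0,0,10],[0,0,0]],
  ],
)

```text
time_s: 14.0
tcp_pos: [0.6054, -0.0427, 0.1136]
eef_rot: [180.0, -0.0, 11.2]
contact_force: [-4.4, 0.2, 6.9]
gripper_width: 0.0277
gripper_force: 30.0
```

Request:
carry_out(
  deltas=[
    [0.5,[0,0,0],[0,0,0]],
    [0.7,[0,0,0],[0,0,0]],
    [0.7,[0,0,0],[0,0,0]],
    [0.8,[0,0,0],[0,0,0]],
    [0.8,[0,0,0],[0,0,0]],
    [0.8,[0,0,-25],[0,0,0]],
    [0.8,[0,0,-55],[0,0,0]],
    [0.8,[0,0,-90],[0,0,0]],
    [0.8,[0,0,-115],[0,0,0]],
    [1,[0,0,-115],[0,0,0]],
  ],
)

```text
time_s: 15.0
tcp_pos: [0.6073, -0.0426, 0.232]
eef_rot: [180.0, -0.4, 11.2]
contact_force: [-0.1, -0.0, 0.2]
gripper_width: 0.0739
gripper_force: 0.0
```

Request:
carry_out(
  deltas=[
    [1,[-5,15,0],[0,0,0.14]],
    [1,[-5,45,0],[0,0,0.28]],
    [1,[-5,80,0],[0,0,0.42]],
    [1,[-5,115,0],[0,0,0.56]],
    [1,[-5,150,0],[0,0,0.7]],
    [1,[-5,185,0],[0,0,0.84]],
    [1,[-5,215,0],[0,0,0.98]],
    [1,[-5,235,0],[0,0,1.12]],
    [1,[-5,240,0],[0,0,1.26]],
    [1,[-5,240,0],[0,0,1.4]],
    [1,[-5,240,0],[0,0,1.54]],
    [1,[-5,240,0],[0,0,1.68]],
  ],
)

```text
time_s: 16.2
tcp_pos: [0.6463, -0.2792, 0.2264]
eef_rot: [179.9, 0.0, -85.5]
contact_force: [0.4, -0.1, 0.4]
gripper_width: 0.0879
gripper_force: 0.0
```

```bash
cat > look.py <<'E'
import sys
from h import *
k=sys.argv[1]
T,d=r.capture("top");S,_=r.capture("side");np.savez(f"L{k}.npz",T=T,S=S,d=d)
cv2.imwrite(f"pics/L{k}.png",np.vstack([cv2.resize(T[90:300,60:470,::-1],(780,400),interpolation=cv2.INTER_CUBIC)]))
E
python3 look.py 1; python3 - <<'E'
from h import *
z=np.load("L1.npz");T={"top":z["T"]};S={"side":z["S"]}
print("tin4",fit(T,rect(64,76),0,.03,(.39,.2676,-.46)))
print("tinL",fit(T,rect(64,112),0,.03,(.5416,.3885,-.235)))
print("tinR",fit(T,rect(64,130),0,.03,(.570,-.3696,.087)))
m=z["d"]; W=world("top",m)
for c in((.5643,.153),(.6031,-.0432)):
    k=(np.hypot(W[...,0]-c[0],W[...,1]-c[1])<.011)&(W[...,2]>.1);print(k.sum(),np.median(W[k],0).round(4))
    print("top",fit(T,POST,.024,.15,(*c,.195)))
go(570.5,-369.6,100,-85)
E
```

```text
tin4 (array([389.98, 267.69, -26.69]), np.float64(0.0469))
tinL (array([541.65, 388.71, -14.15]), np.float64(0.0353))
tinR (array([ 571.64, -369.22,    4.19]), np.float64(0.2665))
66 [0.5648 0.1521 0.1489]
top (array([563.76, 154.26,  11.74]), np.float64(0.3086))
223 [ 0.6029 -0.0423  0.6601]
top (array([ 6.0526e+02, -3.9910e+01, -4.2000e-01]), np.float64(0.7149))
t 16.3 pos [ 646.3 -279.1  226.6] rot [ 1.7994e+02  3.0000e-02 -8.5260e+01] F [0.1 0.4 0.1] w 87.5  SHIFT [ 84.   82.9 126.6] TURN [ 0.001  0.    -0.005] rows>= 3.5
```

View pics/L1.png

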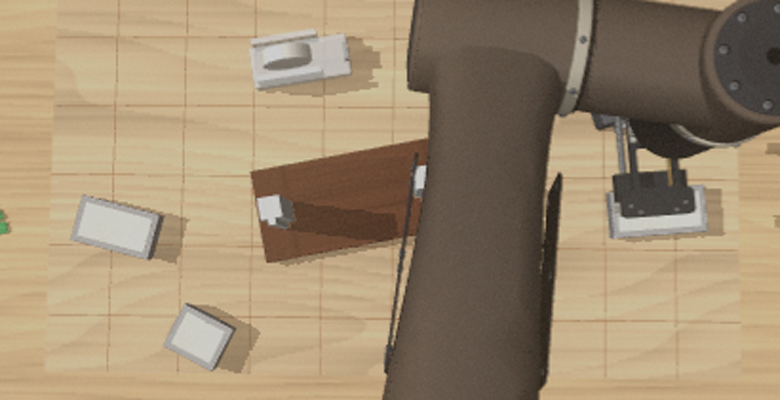

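Request:
carry_out(
  deltas=[
    [1,[20,20,20],[0,0,0]],
    [1,[45,45,50],[0,0,0]],
    [1,[68,67,80],[0,0,0]],
    [1,[84,82,110],[0,0,0]],
    [1,[84,82,126],[0,0,0]],
    [1,[84,82,126],[0,0,0]],
    [1,[84,82,126],[0,0,0]],
  ],
)

```text
time_s: 17.0
tcp_pos: [0.5723, -0.3698, 0.1017]
eef_rot: [180.0, -0.0, -85.0]
contact_force: [-0.4, 0.4, -0.7]
gripper_width: 0.0879
gripper_force: 0.0
```

```bash
python3 -c "
from h import *
go(571.2,-369,6,-85)"
```

```text
t 17.0 pos [ 572.3 -369.8  101.7] rot [ 1.7998e+02 -1.0000e-02 -8.4970e+01] F [-0.4  0.4 -0.7] w 87.9  SHIFT [-0.9  1.  95.7] TURN [ 0. -0.  0.] rows>= 1.9
```

Request:
carry_out(
  deltas=[
    [1,[-1,1,25],[0,0,0]],
    [1,[-1,1,55],[0,0,0]],
    [1,[-1,1,80],[0,0,0]],
    [1,[-1,1,92],[0,0,0]],
    [1,[-1,1,95],[0,0,0]],
    [1,[-1,1,95],[0,0,0]],
    [0.7,[-1,1,95],[0,0,0]],
    [0.6,[-1,1,95],[0,0,0]],
    [0.6,[-1,1,95],[0,0,0]],
    [0.6,[-1,1,95],[0,0,0]],
    [0.6,[-1,1,95],[0,0,0]],
    [0.6,[-1,1,95],[0,0,0]],
  ],
  squeeze=30,
)

```text
time_s: 18.2
tcp_pos: [0.5715, -0.3691, 0.0074]
eef_rot: [-179.9, -0.0, -85.1]
contact_force: [0.5, 1.1, 6.4]
gripper_width: 0.0639
gripper_force: 30.0
```

```bash
python3 -c "
from h import *
go(584.2,55.1,30,-78.83)"
```

```text
t 18.2 pos [ 571.5 -369.1    7.4] rot [-1.7993e+02 -4.0000e-02 -8.5110e+01] F [0.5 1.1 6.4] w 63.9  SHIFT [-421.5  -48.8  -22.8] TURN [-0.001 -0.001 -0.11 ] rows>= 8.5
```

Request:
carry_out(
  deltas=[
    [0.6,[0,0,0],[0,0,0]],
    [0.6,[0,0,-5],[0,0,0]],
    [0.6,[0,0,-25],[0,0,0]],
    [0.6,[0,0,-55],[0,0,0]],
    [0.6,[0,0,-95],[0,0,0]],
    [0.6,[0,0,-140],[0,0,0]],
    [0.6,[0,0,-180],[0,0,0]],
    [0.6,[0,0,-210],[0,0,0]],
    [0.6,[0,0,-210],[0,0,0]],
  ],
)

```text
time_s: 19.1
tcp_pos: [0.5726, -0.3699, 0.2221]
eef_rot: [-179.6, -0.2, -85.1]
contact_force: [0.1, 0.7, -1.1]
gripper_width: 0.0637
gripper_force: 30.0
```

```bash
python3 -c "
from h import *
go(584.2,55.1,215,-78.83)"
```

```text
t 19.1 pos [ 572.6 -369.9  222.1] rot [-179.62   -0.23  -85.11] F [ 0.1  0.7 -1.1] w 63.7  SHIFT [-422.5  -47.8    5.7] TURN [-0.006 -0.004 -0.11 ] rows>= 8.5
```

Request:
carry_out(
  deltas=[
    [0.6,[-15,-2,0],[0,0,0]],
    [0.6,[-45,-5,0],[0,0,-0.01]],
    [0.6,[-85,-10,0],[0,0,-0.02]],
    [0.6,[-128,-14,0],[0,0,-0.03]],
    [0.6,[-172,-19,0],[0,0,-0.04]],
    [0.6,[-216,-24,0],[0,0,-0.055]],
    [0.6,[-260,-29,0],[0,0,-0.07]],
    [0.6,[-304,-34,0],[0,0,-0.08]],
    [0.6,[-346,-39,0],[0,0,-0.09]],
    [0.6,[-382,-43,0],[0,0,-0.1]],
    [0.6,[-408,-46,0],[0,0,-0.11]],
    [0.6,[-422,-48,0],[0,0,-0.11]],
  ],
)

```text
time_s: 20.3
tcp_pos: [0.5815, 0.058, 0.2148]
eef_rot: [179.8, 0.0, -78.7]
contact_force: [-0.3, 0.1, -1.8]
gripper_width: 0.0635
gripper_force: 30.0
```

Request:
carry_out(
  deltas=[
    [0.6,[0,0,20],[0,0,0]],
    [0.6,[0,0,50],[0,0,0]],
    [0.6,[0,0,80],[0,0,0]],
    [0.6,[0,0,110],[0,0,0]],
    [0.6,[0,0,140],[0,0,0]],
    [0.6,[0,0,160],[0,0,0]],
    [0.6,[0,0,170],[0,0,0]],
    [0.6,[0,0,170],[0,0,0]],
    [0.6,[0,0,170],[0,0,0]],
  ],
)

```text
time_s: 21.2
tcp_pos: [0.5832, 0.0557, 0.047]
eef_rot: [-180.0, -0.0, -78.8]
contact_force: [0.9, -0.2, -1.3]
gripper_width: 0.0636
gripper_force: 30.0
```

```bash
python3 look.py 2; python3 -c "
from h import *
go(584.2,55.1,32.5,-78.83)"
```

```text
t 21.3 pos [583.7  56.   47.8] rot [-1.7989e+02  1.0000e-02 -7.8820e+01] F [ 1.   0.3 -1.4] w 63.9  SHIFT [ 1.  -0.3 15.3] TURN [-0.002  0.     0.   ] rows>= 0.3
```

View pics/L2.png

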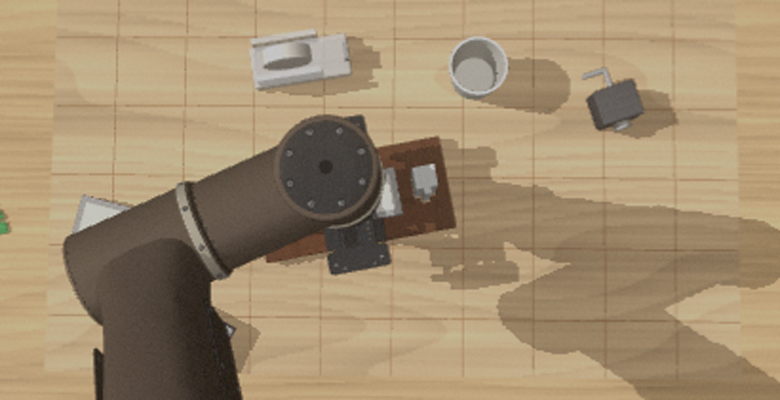

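Request:
carry_out(
  deltas=[
    [0.6,[1,-0.3,4],[0,0,0]],
    [0.6,[1,-0.3,9],[0,0,0]],
    [0.6,[1,-0.3,13],[0,0,0]],
    [0.6,[1,-0.3,15.5],[0,0,0]],
    [0.6,[1,-0.3,15.5],[0,0,0]],
  ],
)

```text
time_s: 21.8
tcp_pos: [0.5832, 0.0547, 0.0314]
eef_rot: [180.0, -0.0, -78.8]
contact_force: [-2.6, -0.3, 4.0]
gripper_width: 0.0638
gripper_force: 30.0
```

Request:
carry_out(
  deltas=[
    [0.8,[0,0,0],[0,0,0]],
    [0.9,[0,0,0],[0,0,0]],
    [0.95,[0,0,0],[0,0,0]],
    [0.95,[0,0,0],[0,0,0]],
    [0.95,[0,0,-15],[0,0,0]],
    [0.95,[0,0,-45],[0,0,0]],
    [0.95,[0,0,-85],[0,0,0]],
    [0.95,[0,0,-130],[0,0,0]],
    [0.95,[0,0,-170],[0,0,0]],
    [0.95,[0,0,-195],[0,0,0]],
    [0.95,[0,0,-195],[0,0,0]],
  ],
)

```text
time_s: 22.9
tcp_pos: [0.5855, 0.0553, 0.2308]
eef_rot: [-179.6, 0.0, -78.8]
contact_force: [-0.3, 0.1, 0.2]
gripper_width: 0.0837
gripper_force: 0.0
```

```bash
python3 -c "
from h import *
go(541.6,388.6,225,-103.8)"
```

```text
t 22.9 pos [585.5  55.3 230.8] rot [-1.7956e+02  4.0000e-02 -7.8800e+01] F [-0.3  0.1  0.2] w 83.7  SHIFT [-335.5  -21.6    6.1] TURN [-0.007  0.002  0.436] rows>= 6.7
```

Request:
carry_out(
  deltas=[
    [1,[-15,-1,0],[0,0,0.02]],
    [1,[-45,-3,0],[0,0,0.06]],
    [1,[-85,-5,0],[0,0,0.11]],
    [1,[-128,-8,0],[0,0,0.17]],
    [1,[-172,-11,0],[0,0,0.22]],
    [1,[-215,-14,0],[0,0,0.28]],
    [1,[-256,-16,0],[0,0,0.34]],
    [1,[-292,-18,0],[0,0,0.39]],
    [1,[-318,-20,20],[0,0,0.436]],
    [1,[-332,-21,50],[0,0,0.436]],
    [1,[-335,-21,90],[0,0,0.436]],
    [1,[-335,-21,130],[0,0,0.436]],
  ],
)

```text
time_s: 24.1
tcp_pos: [0.5385, 0.3883, 0.0941]
eef_rot: [180.0, 0.0, -103.7]
contact_force: [0.1, 0.6, -0.2]
gripper_width: 0.0871
gripper_force: 0.0
```

```bash
python3 look.py 3; python3 - <<'E'
from h import *
z=np.load("L3.npz");T={"top":z["T"]};S={"side":z["S"]}
p=(.5836,.0548,.195)
print("tin130",fit(T,rect(64,130),.03,.054,p)); 
print("post",fit(T,POST,.03,.15,(.5643,.153,.195)),fit(T,POST,.03,.15,(.6031,-.0432,.195)))
print("tinL",fit(T,rect(64,112),0,.03,(.5416,.3885,-.235)),"tin4",fit(T,rect(64,76),0,.03,(.39,.2677,-.466)))
go(541.8,388.7,6,-103.8)
E
```

```text
tin130 (array([580.68,  54.36,  11.18]), np.float64(0.2813))
post (array([563.85, 153.96,  13.97]), np.float64(0.4781)) (array([604.32, -42.16,  11.4 ]), np.float64(0.5548))
tinL (array([542.14, 389.23, -14.76]), np.float64(0.4795)) tin4 (array([390.03, 267.73, -26.74]), np.float64(0.036))
t 24.2 pos [535.7 384.5  89.2] rot [ 179.65   -0.56 -103.85] F [-0.8 -0.5  0.2] w 87.7  SHIFT [-6.3 -5.4 83.1] TURN [ 0.006 -0.01  -0.001] rows>= 1.7
```

View pics/L3.png

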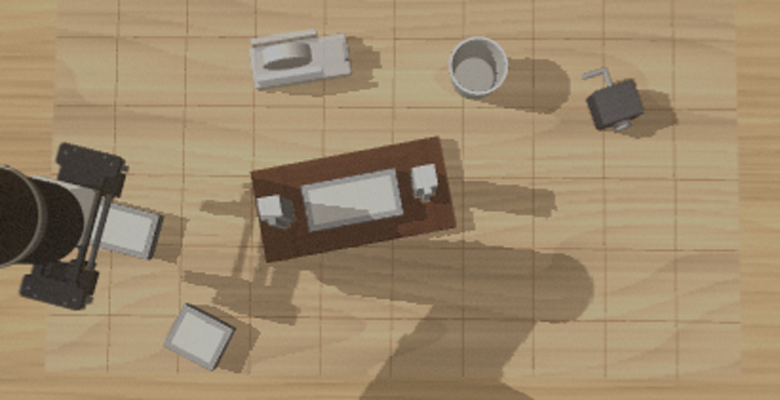

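Request:
carry_out(
  deltas=[
    [1,[0,0,0],[0,0,0]],
    [1,[0,0,0],[0,0,0]],
  ],
)

```text
time_s: 24.4
tcp_pos: [0.5403, 0.3883, 0.0984]
eef_rot: [-179.9, 0.1, -103.8]
contact_force: [-0.0, -0.3, 0.4]
gripper_width: 0.0874
gripper_force: 0.0
```

```bash
python3 - <<'E'
from h import *
z=np.load("L3.npz");T={"top":z["T"]};S={"side":z["S"]}
p=(.5836,.0548,.195)
for v in(T,S):print("tin130",fit(v,rect(64,130),.024,.054,p,pad=5))
print(fit(T,BOARD,0,.024,p,lambda n,b:(mask(n,rect(90,240),.024,.06,p,b)>0).astype(float)))
go(541.8,388.7,6,-103.8)
E
```

```text
tin130 (array([580.94,  54.4 ,  11.14]), np.float64(0.06))
tin130 (array([589.37,  54.66,  14.83]), np.float64(0.6625))
(array([584.66,  47.69,  11.  ]), np.float64(0.41))
t 24.4 pos [540.3 388.3  98.4] rot [-1.7989e+02  1.4000e-01 -1.0379e+02] F [-0.  -0.3  0.4] w 87.4  SHIFT [-0.5 -1.2 92.4] TURN [-0.002  0.002  0.   ] rows>= 1.8
```

Request:
carry_out(
  deltas=[
    [1,[-0.5,-1.5,25],[0,0,0]],
    [1,[-0.5,-1.5,55],[0,0,0]],
    [1,[-0.5,-1.5,80],[0,0,0]],
    [1,[-0.5,-1.5,90],[0,0,0]],
    [1,[-0.5,-1.5,92],[0,0,0]],
    [1,[-0.5,-1.5,92],[0,0,0]],
    [0.7,[-0.5,-1.5,92],[0,0,0]],
    [0.6,[-0.5,-1.5,92],[0,0,0]],
    [0.6,[-0.5,-1.5,92],[0,0,0]],
    [0.6,[-0.5,-1.5,92],[0,0,0]],
    [0.6,[-0.5,-1.5,92],[0,0,0]],
    [0.6,[-0.5,-1.5,92],[0,0,0]],
  ],
)

```text
time_s: 25.6
tcp_pos: [0.5414, 0.3881, 0.0051]
eef_rot: [-179.9, 0.1, -103.8]
contact_force: [0.8, -0.5, 5.7]
gripper_width: 0.0643
gripper_force: 30.0
```

Request:
carry_out(
  deltas=[
    [0.6,[0,0,0],[0,0,0]],
    [0.6,[0,0,-5],[0,0,0]],
    [0.6,[0,0,-25],[0,0,0]],
    [0.6,[0,0,-55],[0,0,0]],
    [0.6,[0,0,-95],[0,0,0]],
    [0.6,[0,0,-140],[0,0,0]],
    [0.6,[0,0,-180],[0,0,0]],
    [0.6,[0,0,-210],[0,0,0]],
    [0.6,[0,0,-210],[0,0,0]],
  ],
)

```text
time_s: 26.5
tcp_pos: [0.542, 0.389, 0.2195]
eef_rot: [-179.8, 0.4, -103.8]
contact_force: [0.5, 0.3, -1.7]
gripper_width: 0.0639
gripper_force: 30.0
```

```bash
python3 -c "
from h import *
go(583.5,55,220,-78.83)"
```

```text
t 26.5 pos [542.  389.  219.5] rot [-179.78    0.37 -103.78] F [ 0.5  0.3 -1.7] w 63.9  SHIFT [ 314.5 -119.8   -2.1] TURN [-0.005  0.006 -0.435] rows>= 6.7
```

Request:
carry_out(
  deltas=[
    [0.6,[12,-5,0],[0,0,-0.02]],
    [0.6,[38,-14,0],[0,0,-0.05]],
    [0.6,[70,-27,0],[0,0,-0.1]],
    [0.6,[106,-40,0],[0,0,-0.15]],
    [0.6,[142,-54,0],[0,0,-0.2]],
    [0.6,[178,-68,0],[0,0,-0.25]],
    [0.6,[214,-81,0],[0,0,-0.3]],
    [0.6,[248,-94,0],[0,0,-0.34]],
    [0.6,[278,-106,0],[0,0,-0.39]],
    [0.6,[300,-114,0],[0,0,-0.42]],
    [0.6,[312,-118,0],[0,0,-0.435]],
    [0.6,[315,-120,0],[0,0,-0.435]],
  ],
)

```text
time_s: 27.7
tcp_pos: [0.581, 0.0516, 0.2129]
eef_rot: [179.9, 0.0, -79.0]
contact_force: [0.4, 0.5, -1.5]
gripper_width: 0.0638
gripper_force: 30.0
```

Request:
carry_out(
  deltas=[
    [0.6,[0,0,15],[0,0,0]],
    [0.6,[0,0,45],[0,0,0]],
    [0.6,[0,0,80],[0,0,0]],
    [0.6,[0,0,110],[0,0,0]],
    [0.6,[0,0,132],[0,0,0]],
    [0.6,[0,0,142],[0,0,0]],
    [0.6,[0,0,142],[0,0,0]],
    [0.6,[0,0,142],[0,0,0]],
  ],
)

```text
time_s: 28.5
tcp_pos: [0.5826, 0.0536, 0.0727]
eef_rot: [-180.0, -0.0, -78.9]
contact_force: [-0.0, 0.5, -2.1]
gripper_width: 0.0637
gripper_force: 30.0
```

```bash
python3 -c "
from h import *
go(583.6,54,59.1,-78.83)"
```

```text
t 28.5 pos [582.6  53.6  72.7] rot [-179.96   -0.    -78.86] F [-0.   0.5 -2.1] w 63.7  SHIFT [-0.2 -1.1 13.6] TURN [-0.001 -0.    -0.001] rows>= 0.3
```

Request:
carry_out(
  deltas=[
    [0.6,[-0.2,-0.8,4],[0,0,0]],
    [0.6,[-0.2,-0.8,8],[0,0,0]],
    [0.6,[-0.2,-0.8,11],[0,0,0]],
    [0.6,[-0.2,-0.8,13.5],[0,0,0]],
    [0.6,[-0.2,-0.8,13.5],[0,0,0]],
  ],
)

```text
time_s: 29.0
tcp_pos: [0.5829, 0.0534, 0.059]
eef_rot: [-180.0, -0.0, -78.9]
contact_force: [-1.3, 0.1, 3.0]
gripper_width: 0.0637
gripper_force: 30.0
```

Request:
carry_out(
  deltas=[
    [0.8,[0,0,0],[0,0,0]],
    [0.9,[0,0,0],[0,0,0]],
    [0.95,[0,0,0],[0,0,0]],
    [0.95,[0,0,0],[0,0,0]],
    [0.95,[0,0,-15],[0,0,0]],
    [0.95,[0,0,-45],[0,0,0]],
    [0.95,[0,0,-85],[0,0,0]],
    [0.95,[0,0,-130],[0,0,0]],
    [0.95,[0,0,-165],[0,0,0]],
    [0.95,[0,0,-165],[0,0,0]],
    [0.95,[0,0,-165],[0,0,0]],
  ],
)

```text
time_s: 30.1
tcp_pos: [0.583, 0.0537, 0.2244]
eef_rot: [-179.9, 0.0, -78.9]
contact_force: [0.2, 0.3, -1.2]
gripper_width: 0.0835
gripper_force: 0.0
```

```bash
python3 -c "
from h import *
T,_=r.capture('top');T={'top':T};print('tin4',fit(T,rect(64,76),0,.03,(.39,.2677,-.466)))
go(390.6,268,225,-116.7)"
```

```text
tin4 (array([389.87, 267.26, -27.31]), np.float64(0.3484))
t 30.15 pos [582.4  53.4 223.1] rot [ 1.7998e+02  2.0000e-02 -7.8900e+01] F [ 0.  -0.   0.3] w 83.2  SHIFT [-247.5  146.9   -1.7] TURN [0.   0.   0.66] rows>= 5.8
```

Request:
carry_out(
  deltas=[
    [1,[-15,9,0],[0,0,0.06]],
    [1,[-42,25,0],[0,0,0.16]],
    [1,[-72,43,0],[0,0,0.27]],
    [1,[-102,61,0],[0,0,0.38]],
    [1,[-126,75,0],[0,0,0.49]],
    [1,[-136,81,0],[0,0,0.6]],
    [1,[-136,81,0],[0,0,0.66]],
    [1,[-136,81,0],[0,0,0.66]],
  ],
)

```text
time_s: 30.95
tcp_pos: [0.4762, 0.1713, 0.2222]
eef_rot: [179.9, -0.1, -116.7]
contact_force: [0.0, 1.0, 0.3]
gripper_width: 0.0876
gripper_force: 0.0
```

```bash
python3 look.py 4; python3 - <<'E'
from h import *
z=np.load("L4.npz");T={"top":z["T"]}
print('tin4',fit(T,rect(64,76),0,.03,(.39,.2677,-.466)))
p=(.5836,.0548,.195)
print("tin112",fit(T,rect(64,112),.054,.084,p,pad=4))
go(390.6,268,100,-116.7)
E
```

```text
tin4 (array([ 429.46,  315.34, -114.71]), np.float64(0.5866))
tin112 (array([579.88,  53.19,  11.  ]), np.float64(0.2118))
t 31.05 pos [476.7 171.  222.5] rot [ 1.7995e+02 -1.0000e-01 -1.1659e+02] F [ 0.3 -0.1 -0.5] w 87.9  SHIFT [-48.4 120.4 122.5] TURN [ 0.001 -0.002  0.002] rows>= 3.6
```

View pics/L4.png

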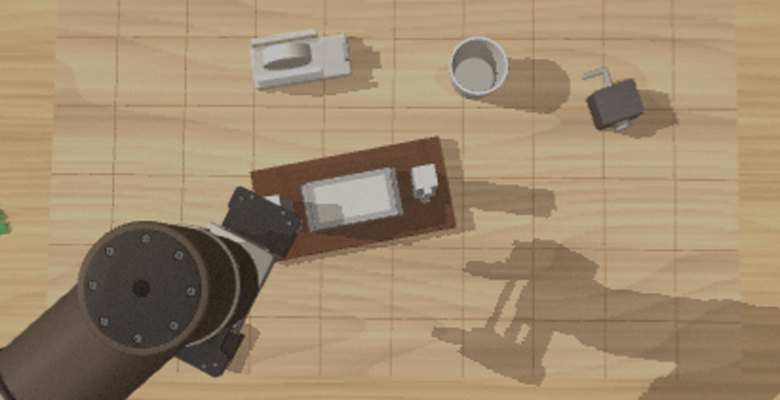

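```bash
python3 - <<'E'
from h import *
z=np.load("L4.npz");S={"side":z["S"]}
print(fit(S,rect(64,76),0,.03,(.392,.267,-.466),pad=6))
crop(z["S"],130,60,330,210,4,"pics/s4.png")
E
```

```text
(array([393.83, 267.33, -24.26]), np.float64(0.0381))
```

View pics/s4.png

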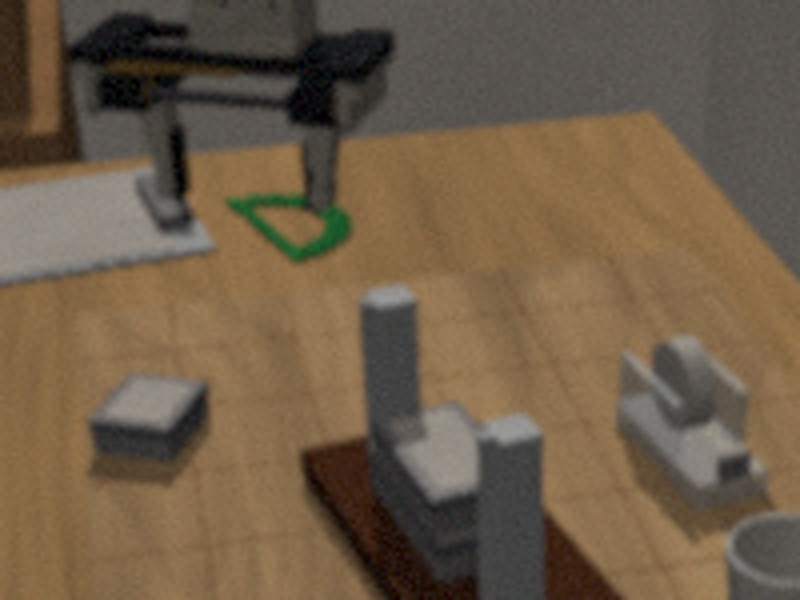

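Request:
carry_out(
  deltas=[
    [1,[-10,24,0],[0,0,0]],
    [1,[-24,60,20],[0,0,0]],
    [1,[-38,95,50],[0,0,0]],
    [1,[-46,115,85],[0,0,0]],
    [1,[-48,120,115],[0,0,0]],
    [1,[-48,120,122],[0,0,0]],
    [1,[-48,120,122],[0,0,0]],
    [1,[-48,120,122],[0,0,0]],
  ],
)

```text
time_s: 31.85
tcp_pos: [0.3925, 0.2682, 0.1026]
eef_rot: [-180.0, 0.0, -116.7]
contact_force: [-0.2, -0.2, 0.2]
gripper_width: 0.0873
gripper_force: 0.0
```

```bash
python3 -c "
from h import *
z,_=r.capture('side');print(fit({'side':z},rect(64,76),0,.03,(.392,.267,-.466),pad=6))
go(390.6,268,6,-116.7)"
```

```text
(array([394.11, 267.67, -24.67]), np.float64(0.0378))
t 31.9 pos [392.6 268.4 102.9] rot [-1.7997e+02  1.1000e-01 -1.1672e+02] F [-0.  -0.5  0.3] w 87.7  SHIFT [ 1.4  1.6 96.9] TURN [-0.001  0.002 -0.   ] rows>= 1.9
```

Request:
carry_out(
  deltas=[
    [1,[1,1.5,25],[0,0,0]],
    [1,[1,1.5,55],[0,0,0]],
    [1,[1,1.5,80],[0,0,0]],
    [1,[1,1.5,93],[0,0,0]],
    [1,[1,1.5,96],[0,0,0]],
    [1,[1,1.5,96],[0,0,0]],
    [0.7,[1,1.5,96],[0,0,0]],
    [0.6,[1,1.5,96],[0,0,0]],
    [0.6,[1,1.5,96],[0,0,0]],
    [0.6,[1,1.5,96],[0,0,0]],
    [0.6,[1,1.5,96],[0,0,0]],
    [0.6,[1,1.5,96],[0,0,0]],
  ],
)

```text
time_s: 33.1
tcp_pos: [0.3901, 0.2683, 0.0063]
eef_rot: [-180.0, 0.1, -116.7]
contact_force: [-0.2, -1.9, 6.8]
gripper_width: 0.0637
gripper_force: 30.0
```

Request:
carry_out(
  deltas=[
    [0.6,[0,0,0],[0,0,0]],
    [0.6,[0,0,-5],[0,0,0]],
    [0.6,[0,0,-25],[0,0,0]],
    [0.6,[0,0,-55],[0,0,0]],
    [0.6,[0,0,-95],[0,0,0]],
    [0.6,[0,0,-140],[0,0,0]],
    [0.6,[0,0,-180],[0,0,0]],
    [0.6,[0,0,-210],[0,0,0]],
    [0.6,[0,0,-210],[0,0,0]],
    [0.6,[0,0,-210],[0,0,0]],
  ],
)

```text
time_s: 34.1
tcp_pos: [0.3893, 0.2678, 0.2159]
eef_rot: [180.0, 0.1, -116.7]
contact_force: [-0.5, -0.5, -1.6]
gripper_width: 0.0639
gripper_force: 30.0
```

```bash
python3 -c "
from h import *
go(583.2,54,220,-78.83)"
```

```text
t 34.1 pos [389.3 267.8 215.9] rot [ 1.7997e+02  8.0000e-02 -1.1671e+02] F [-0.5 -0.5 -1.6] w 63.9  SHIFT [ 103.9 -269.3   -4.3] TURN [ 0.     0.001 -0.661] rows>= 5.8
```

Request:
carry_out(
  deltas=[
    [0.6,[3,-9,0],[0,0,-0.02]],
    [0.6,[11,-28,0],[0,0,-0.07]],
    [0.6,[22,-56,0],[0,0,-0.14]],
    [0.6,[34,-88,0],[0,0,-0.22]],
    [0.6,[46,-120,0],[0,0,-0.3]],
    [0.6,[59,-152,0],[0,0,-0.38]],
    [0.6,[71,-184,0],[0,0,-0.46]],
    [0.6,[83,-214,0],[0,0,-0.53]],
    [0.6,[93,-240,0],[0,0,-0.6]],
    [0.6,[100,-260,0],[0,0,-0.64]],
    [0.6,[104,-269,0],[0,0,-0.661]],
    [0.6,[104,-269,0],[0,0,-0.661]],
  ],
)

```text
time_s: 35.3
tcp_pos: [0.5828, 0.0527, 0.2131]
eef_rot: [179.8, -0.0, -78.9]
contact_force: [0.4, -0.6, -1.1]
gripper_width: 0.0638
gripper_force: 30.0
```

Request:
carry_out(
  deltas=[
    [0.6,[0,0,15],[0,0,0]],
    [0.6,[0,0,45],[0,0,0]],
    [0.6,[0,0,75],[0,0,0]],
    [0.6,[0,0,98],[0,0,0]],
    [0.6,[0,0,110],[0,0,0]],
    [0.6,[0,0,110],[0,0,0]],
    [0.6,[0,0,110],[0,0,0]],
  ],
)

```text
time_s: 36.0
tcp_pos: [0.5835, 0.0543, 0.106]
eef_rot: [-180.0, -0.0, -78.8]
contact_force: [1.1, -0.3, 0.4]
gripper_width: 0.0637
gripper_force: 30.0
```

```bash
python3 -c "
from h import *
go(583,54.6,90.3,-78.85)"
```

```text
t 36.0 pos [583.5  54.3 106. ] rot [-1.7999e+02 -2.0000e-02 -7.8810e+01] F [ 1.1 -0.3  0.4] w 63.7  SHIFT [-0.4  0.4 15.7] TURN [-0.    -0.     0.001] rows>= 0.3
```

Request:
carry_out(
  deltas=[
    [0.6,[-0.4,0.4,5],[0,0,0]],
    [0.6,[-0.4,0.4,9],[0,0,0]],
    [0.6,[-0.4,0.4,13],[0,0,0]],
    [0.6,[-0.4,0.4,15.5],[0,0,0]],
    [0.6,[-0.4,0.4,15.5],[0,0,0]],
  ],
)

```text
time_s: 36.5
tcp_pos: [0.5829, 0.0544, 0.0903]
eef_rot: [-180.0, -0.0, -78.8]
contact_force: [-0.5, -1.4, 2.5]
gripper_width: 0.064
gripper_force: 30.0
```

Request:
carry_out(
  deltas=[
    [0.8,[0,0,0],[0,0,0]],
    [0.9,[0,0,0],[0,0,0]],
    [0.95,[0,0,0],[0,0,0]],
    [0.95,[0,0,0],[0,0,0]],
    [0.95,[0,0,-15],[0,0,0]],
    [0.95,[0,0,-45],[0,0,0]],
    [0.95,[0,0,-85],[0,0,0]],
    [0.95,[0,0,-130],[0,0,0]],
    [0.95,[0,0,-150],[0,0,0]],
    [0.95,[0,0,-150],[0,0,0]],
  ],
)

```text
time_s: 37.5
tcp_pos: [0.5846, 0.0548, 0.2442]
eef_rot: [-179.6, 0.0, -78.8]
contact_force: [-0.2, -0.1, 0.1]
gripper_width: 0.0832
gripper_force: 0.0
```

Request:
carry_out(
  deltas=[
    [1,[-15,0,0],[0,0,0]],
    [1,[-45,0,0],[0,0,0]],
    [1,[-85,0,0],[0,0,0]],
    [1,[-125,0,0],[0,0,0]],
    [1,[-165,0,0],[0,0,0]],
    [1,[-205,0,0],[0,0,0]],
    [1,[-245,0,0],[0,0,0]],
    [1,[-275,0,0],[0,0,0]],
    [1,[-285,0,0],[0,0,0]],
    [1,[-285,0,0],[0,0,0]],
  ],
)

```text
time_s: 38.5
tcp_pos: [0.5264, 0.3353, 0.2383]
eef_rot: [179.9, -0.1, -78.7]
contact_force: [0.6, -0.0, 0.7]
gripper_width: 0.0873
gripper_force: 0.0
```

```bash
python3 look.py 5; python3 - <<'E'
from h import *
z=np.load("L5.npz");T=z["T"];S=z["S"]
a=cv2.resize(T[150:260,190:310,::-1],(480,440),interpolation=cv2.INTER_CUBIC)
P=proj("side",[[.584,.055,.07]])[0].astype(int)
b=cv2.resize(S[P[1]-60:P[1]+50,P[0]-40:P[0]+40,::-1],(320,440),interpolation=cv2.INTER_CUBIC)
cv2.imwrite("pics/end.png",np.hstack([a,b]))
# lid bright label centre in board frame
for L,h in((76,.114),):
    print(fit({"top":T},rect(64,L),.084,.114,(.583,.0545,.195),pad=3))
E
```

```text
(array([579.5 ,  53.84,  11.72]), np.float64(0.5619))
```

View pics/end.png

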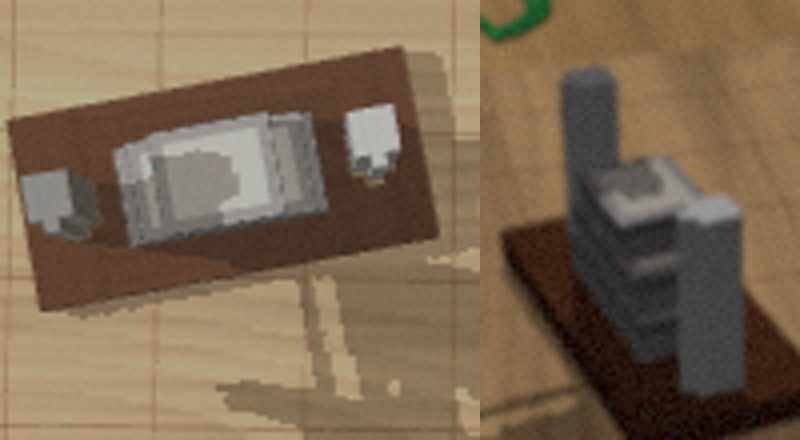

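```bash
python3 -c "
from plant import r
print(r.close_job())"
```

```text
the job is handed in; nothing more can be done
None
```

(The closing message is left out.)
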